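Set the twist-lock hold-down on a stack of blanks

TASK

Twist the hold-down's rod by its cross-bar counter-clockwise to unlock it, push the rod down until its rubber foot bears on the stack of sheet blanks with about 8 N, and twist the bar back fully to lock it there. Then let go: the foot must go on pressing the stack by itself, at no less than 3 N and no more than 13 N. Press gently, never above 18 N at the foot, or the blanks dent, and leave the other things on the bench where they lie.

Things in the scene. Friction and masses are not known exactly. Their poses are not given: they have to be found in the camera images.
- stand: Fixed hold-down stand. Origin: at bench height on the axis of the upright rod; z up; yaw differs. Base plate 150 (x) by 250 (y) by 20 mm, centred at local y = +40 mm; column at local y = +125 mm, 32 mm across, top at 170 mm; an arm (z 121 to 159 mm, up to 42 mm wide) runs from it to a round sleeve on the rod axis, 45 mm across, z 120 to 160 mm. Only the rod is higher.
- stack_spot (a point): Point on the rod axis, on top of the stand's base plate (20 mm above the bench), under the middle of the stack of thin metal blanks (100 mm in the stand's x by 80 mm in y, fixed). The number of blanks differs: the stack's top lies 35 to 65 mm above the bench. It is not measured, so find it by touch with the foot.
- head_grip (a point): Grip point on the black upright cross-bar on top of the rod: on the rod axis, 13 mm under the bar's top and 25 mm above its underside. The bar is 14 mm thick (its x), 64 mm long (its y), 38 mm high (z up). Height 267 mm over the bench minus joint slide; it turns and slides with the rod (22 mm across, a 28 mm ring under the bar). When locked the bar is in line with the arm.
- slide (a joint): Extension of the rod, m: 0 fully up, grows as the rod goes down, stop at 0.080. Starts between 0 and 0.02; the foot meets the stack between 0.040 and 0.070. When unlocked a spring lifts the rod with about 2 to 4 N net of weight (sliding friction about 1 N), so it must be held down until locked. When locked it holds against 20 N or more.
- twist (a joint): Twist of rod and bar about the vertical, rad: 0 locked (stop, starts here), 1.2 fully unlocked (stop); grows counter-clockwise seen from above. Clamping is full at 0 and falls off; above about 0.95 the rod slides freely. Turning takes only about 0.1 N m. It stays where it is left. The foot does not turn with it.
- foot: Round black rubber foot under the rod, 36 mm across, 9 mm thick, sprung: its pad gives 1 mm straight up into the rod for every 2 N (stop at 14 mm), so 4 mm beyond first touch gives about 8 N. Origin: where the centre of its underside is when unloaded, 105 mm above the bench minus the value of joint slide. The reading goes with the rod and does not show how far the pad has given.
- hammer: Loose hammer lying flat, 260 mm long along its x, wooden handle; origin: middle of its length, on the bench. Leave alone.
- file: Loose flat file lying on the bench, 300 mm long along its x, wooden handle 26 mm thick; origin: middle of its length, on the bench. Leave alone.
- square: Loose steel try square lying flat: stock 130 by 22 by 14 mm, blade 160 mm long; origin: middle of the stock, on the bench. Leave alone.
- easel: Small finished sheet-metal easel, about 110 mm high, 70 mm wide; origin: centre of its foot plate, on the bench. Leave alone.

How it is judged:
On the way, in this order (a step that is already met when the one before it is completed fails the run):
1. the rod is twisted open (value of joint twist above 1 rad), for 0.1 s.
2. still unlocked, the foot is pressed on the stack (value of joint twist above 0.8 rad and contact force between foot and anything else above 3 N), for 0.2 s.
At the end, for the whole second after the job is handed in: The bar is twisted back to within 0.15 rad of the locked stop, and the foot, at rest and with the rod extended by more than 35 mm, presses on the stack with 3 to 13 N by itself (value of joint twist below 0.15 rad and contact force between foot and anything else between 3 and 13 N and value of joint slide above 0.035 m and linear speed of foot below 0.01 m/s); the robot touches nothing.
It fails at once if the foot pressed with more than 18 N (contact force between foot and anything else above 18 N).
It fails at once if the hammer moved by more than 20 mm (distance of hammer from where it was at the start of the episode above 0.02 m).
It fails at once if the file moved by more than 20 mm (distance of file from where it was at the start of the episode above 0.02 m).
It fails at once if the square moved by more than 20 mm (distance of square from where it was at the start of the episode above 0.02 m).
It fails at once if the easel moved by more than 20 mm (distance of easel from where it was at the start of the episode above 0.02 m).
It also fails if it takes over 50 s, if anything falls off the work surface, if the arm or the gripper's body presses on something with over 40 N, if the wrist force passes 120 N, or if a joint passes its speed limit or range.

ROBOT

A 7-joint arm with a two-finger parallel gripper is mounted at the origin on the work surface. World frame = base frame: x ahead of the robot, y to its left, z up, the work surface at z = 0. Lengths are in m, angles in rad, forces in N, time in s.
With the tool pointing down it reaches from about 0.425 to 0.875 m from the base axis. Payload 4.7 kg.
Tool frame: the origin (TCP) lies between the finger pads; the fingertips stand 14 mm ahead of it and the grasp point (between the pads) lies 5 mm behind it; z points along the fingers, y is the line along which they close (so a half turn about z gives the same grasp; the last joint's range is limited). The gripper opens to 87 mm and grips with 3 to 60 N. Pads are 19 mm wide; open, the fingers measure 117 mm over their backs; the gripper's body (75 mm by 190 mm) begins 51 mm behind the grasp point.
Start: joints at [-1.091, 0.321, -0.07, 1.45, 0.023, 1.371, -0.057], TCP at [0.292, 0.581, 0.237] pointing down, gripper open.
Joint ranges: [-2.86, 2.86], [-0.3, 2.09], [-1.38, 1.24], [0.06, 2.45], [-1.56, 4.7], [0.09, 2.05], [-2.69, 2.69]. Speed limits (rad/s): [2.57, 2.57, 3.14, 3.14, 3.14, 3.14, 3.14].

INTERFACE

Orientations are given as a rotation vector (axis times angle).
In Python, from bench import ctrl gives the robot as it stands.
- The arm moves only by the tool step_arm, never from a script. Its argument "commands" is a list of rows, each an object with "travel": the shift along the tool's x, y, z in m, a list of three; "turn": the turn, a rotation vector about the tool's x, y, z in degrees, a list of three. A call has 1 to 5 rows; each row is the pose to reach, as a shift and turn from the pose commanded when the call began, along the tool's axes at that moment; what a row does not reach only later rows make up. A row lasts 1/10 s, in which the tool goes at most 50 mm and 8.59 degrees, less where a joint would pass 70% of its speed; a pose out of reach is approached as far as the arm can. A call with a gripper value outside its range is refused whole. "gripper" is the opening, from 0 (shut) to 1 (fully open), set as the call begins (left out, the last holds). The fingers move at their own pace and stop on an object; "force" is the grip in N (left out, the last holds). Time passes only in rows, so rows that repeat a pose let the fingers close. It gives the time, the measured TCP pose, the force, the opening and the grip force at its end, in the units of the state.
- ctrl.get_state(): the state, without advancing time (a new reading comes with each control period).
- ctrl.get_image(name): name is "scene" or "top" or "wrist"; returns the picture (400x640x3 uint8, red, green, blue); there is no depth.
- ctrl.camera_model(name): a dict with "fx", "fy", "cx", "cy" (pixels), "R" (3x3) and "t" (3): a world point X has camera coordinates R X + t; the wrist camera has in their place "T_tool_cam" (4x4, takes a point from camera to tool coordinates, whose origin is the TCP and whose axes are the flange's). Camera axes: x right, y down, z forward; pixel columns grow to the right and rows downward; lengths in m; the calibration is good to about 2 mm. A picture is of the moment at which its call begins: read the wrist's pose just before it. camera_model takes no time and is no camera call.
- ctrl.close_job(): hands the job in; it is judged then, once.
The state is a dict: "time": time; "joint_positions": joint angles; "qd": joint speeds; "joint_torque": joint torques, N m; "position": TCP position; "tool_rot": TCP orientation; "ft_force": force on the tool from outside, world axes, zero at the start; "torque": the same for the moment, N m; "grip_width": opening from 0.0 (shut) to 1.0 (fully open); "grip_force": force on a finger pad.
Only numpy, scipy, OpenCV 4.12 (cv2) and the standard library are available. Lean on these libraries where they do the work, as an engineer would, in place of code of your own. Each camera call takes 0.05 s, during which the arm holds its last target. There are 200 camera calls.

## Working session

There is one attempt and no reset: what is moved stays moved. The work goes in short steps, Python scripts to look and compute and a tool call to move; the robot and the scene stay as the last step left them, time stands still between calls to the robot, and variables do not carry over. Pictures are saved under pics/ and viewed, at most 10 in all, crops included, and the job is handed in when it is done.

Besides the shell and the picture viewer there is one more tool, called in YAML: its name, and indented under it one key for each argument. step_arm: Moves the arm, as the interface text tells. Its arguments: {"type":"object","properties":{"commands":{"type":"array"},"gripper":{"type":"number"},"force":{"type":"number"}},"required":["commands"]}

```bash
mkdir -p pics; python3 - <<'E'
from bench import ctrl
import cv2,numpy as np
s=ctrl.get_state();print({k:np.round(v,3) for k,v in s.items()})
for n in("scene","top"):
    cv2.imwrite(f"pics/{n}0.png",ctrl.get_image(n)[:,:,::-1])
    print(n,ctrl.camera_model(n))
print(ctrl.camera_model("wrist"))
E
```

```text
{'time': np.float64(0.0), 'joint_positions': array([-1.091,  0.322, -0.07 ,  1.452,  0.023,  1.371, -0.057]), 'qd': array([ 0.   , -0.   , -0.001,  0.001, -0.001, -0.001, -0.001]), 'joint_torque': array([ 0.0000e+00, -4.9129e+01, -4.0400e-01, -3.1253e+01, -6.4000e-02,
        4.4000e-02,  0.0000e+00]), 'position': array([0.292, 0.58 , 0.235]), 'tool_rot': array([-7.250e-01, -3.056e+00,  3.000e-03]), 'ft_force': array([ 1.015, -0.852,  0.104]), 'torque': array([-0.028, -0.022, -0.012]), 'grip_force': np.float64(0.0), 'grip_width': np.float64(1.002)}
scene {'fx': 519.6856891945066, 'fy': 519.6856891945066, 'cx': 309.77157894221534, 'cy': 198.83239538942368, 'R': array([[ 0.830181  , -0.55749137,  0.00169706],
       [-0.50392839, -0.75171342, -0.4254211 ],
       [ 0.2384443 ,  0.35232132, -0.90499393]]), 't': array([-0.39729069,  0.30371055,  1.54586233])}
top {'fx': 465.70795568123816, 'fy': 465.70795568123816, 'cx': 323.5965083287131, 'cy': 202.45018101177334, 'R': array([[-0.02024719, -0.99979273,  0.00213448],
       [-0.997184  ,  0.02004008, -0.07226668],
       [ 0.07220892, -0.00359166, -0.99738306]]), 't': array([0.00328937, 0.49965199, 1.71402974])}
{'fx': 357.9025178726941, 'fy': 357.9025178726941, 'cx': 316.384697589774, 'cy': 208.5824994764985, 'T_tool_cam': array([[-6.99516851e-04, -9.55404509e-01, -2.95299400e-01,
         7.99106643e-02],
       [ 9.99999733e-01, -6.05707483e-04, -4.09147476e-04,
         1.27697723e-03],
       [ 2.12036287e-04, -2.95299608e-01,  9.55404677e-01,
        -1.48215102e-01],
       [ 0.00000000e+00,  0.00000000e+00,  0.00000000e+00,
         1.00000000e+00]])}
```

View pics/top0.png

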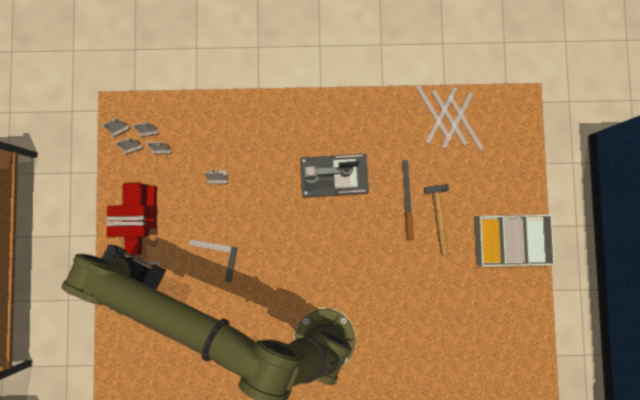

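View pics/scene0.png

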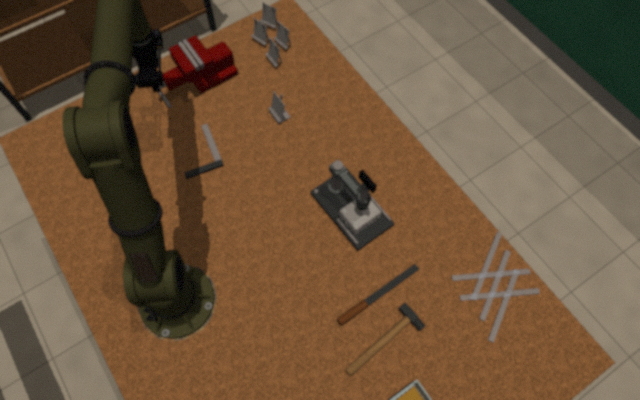

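Top view: the stand is near (335,175), with the column at its left end and the bar near (348,164). The scene view puts the bar near (367,181). The path crosses only low things.

```bash
cat > h.py <<'E'
import numpy as np,cv2
from bench import ctrl
from scipy.spatial.transform import Rotation as Ro
def ray(m,p):
    d=m["R"].T@np.array([(p[0]-m["cx"])/m["fx"],(p[1]-m["cy"])/m["fy"],1]);return -m["R"].T@m["t"],d/np.linalg.norm(d)
def onz(m,p,z):
    o,d=ray(m,p);return o+d*(z-o[2])/d[2]
def tri(r1,r2):
    A=np.stack([r1[1],-r2[1]],1);k=np.linalg.lstsq(A,r2[0]-r1[0],rcond=None)[0]
    a=r1[0]+k[0]*r1[1];b=r2[0]+k[1]*r2[1];return (a+b)/2,np.linalg.norm(a-b)
def wrist():
    s=ctrl.get_state();im=ctrl.get_image("wrist");m=ctrl.camera_model("wrist")
    T=np.eye(4);T[:3,:3]=Ro.from_rotvec(s["tool_rot"]).as_matrix();T[:3,3]=s["position"]
    C=np.linalg.inv(T@m["T_tool_cam"]);m["R"]=C[:3,:3];m["t"]=C[:3,3];return im,m,T
E
python3 - <<'E'
from h import *
C={}
for n,b,t in(("top",(295,148,375,203),25),("scene",(300,150,400,255),25)):
    im=cv2.imread(f"pics/{n}0.png");x0,y0,x1,y1=b;c=im[y0:y1,x0:x1]
    mk=(c.max(2)<t).astype(np.uint8)
    k,l,st,ce=cv2.connectedComponentsWithStats(mk)
    i=1+st[1:,4].argmax();p=ce[i]+[x0,y0];C[n]=ray(ctrl.camera_model(n),p)
    print(n,[(np.round(ce[j]+[x0,y0],1),st[j]) for j in range(1,k) if st[j,4]>10])
    if n=="top":
        m=ctrl.camera_model(n)
        hsv=cv2.cvtColor(c,cv2.COLOR_BGR2HSV);g=(hsv[...,1]<90).astype(np.uint8)
        cs=max(cv2.findContours(g,0,2)[0],key=cv2.contourArea);r=cv2.minAreaRect(cs);bp=cv2.boxPoints(r)+[x0,y0]
        print(bp,[np.round(onz(m,q,.02)[:2],3) for q in bp])
    cv2.imwrite(f"pics/{n}c.png",cv2.resize(c,None,fx=4,fy=4,interpolation=2))
print(tri(C["top"],C["scene"]))
a,b=[cv2.imread(f"pics/{n}c.png") for n in("top","scene")]
o=np.zeros((420,740,3),np.uint8);o[:220,:320]=a;o[:,340:740]=b;cv2.imwrite("pics/crop.png",o)
E
```

```text
Traceback (most recent call last):
ValueError: attempt to get argmax of an empty sequence
```

```bash
python3 - <<'E'
from h import *
C={}
for n,b in(("top",(295,148,375,203)),("scene",(300,150,400,255))):
    im=cv2.imread(f"pics/{n}0.png");x0,y0,x1,y1=b;c=im[y0:y1,x0:x1]
    v=c.max(2);t=v.min()+18;print(v.min())
    mk=(v<t).astype(np.uint8)
    k,l,st,ce=cv2.connectedComponentsWithStats(mk)
    i=1+st[1:,4].argmax();p=ce[i]+[x0,y0];C[n]=ray(ctrl.camera_model(n),p)
    print(n,[(np.round(ce[j]+[x0,y0],1),st[j]) for j in range(1,k) if st[j,4]>10])
    if n=="top":
        m=ctrl.camera_model(n)
        hsv=cv2.cvtColor(c,cv2.COLOR_BGR2HSV);g=(hsv[...,1]<90).astype(np.uint8)
        cs=max(cv2.findContours(g,0,2)[0],key=cv2.contourArea);r=cv2.minAreaRect(cs);bp=cv2.boxPoints(r)+[x0,y0]
        print(bp,[np.round(onz(m,q,.02)[:2],3) for q in bp])
    cv2.imwrite(f"pics/{n}c.png",cv2.resize(c,None,fx=4,fy=4,interpolation=2))
print(tri(C["top"],C["scene"]))
a,b=[cv2.imread(f"pics/{n}c.png") for n in("top","scene")]
o=np.zeros((420,740,3),np.uint8);o[:220,:320]=a;o[:,340:740]=b;cv2.imwrite("pics/crop.png",o)
E
```

```text
28
top [(array([346.5, 165.6]), array([45, 16, 17,  4, 33], dtype=int32))]
[[299.90052652 157.45802879]
 [365.20933533 153.24456215]
 [367.72953796 192.30776978]
 [302.42073059 196.52124023]] [array([0.67 , 0.078]), array([ 0.681, -0.166]), array([ 0.534, -0.172]), array([0.523, 0.071])]
0
scene [(array([366.6, 181.7]), array([60, 23, 14, 17, 88], dtype=int32))]
(array([ 0.60391884, -0.08445533,  0.25700109]), np.float64(0.008928963105604))
```

View pics/crop.png

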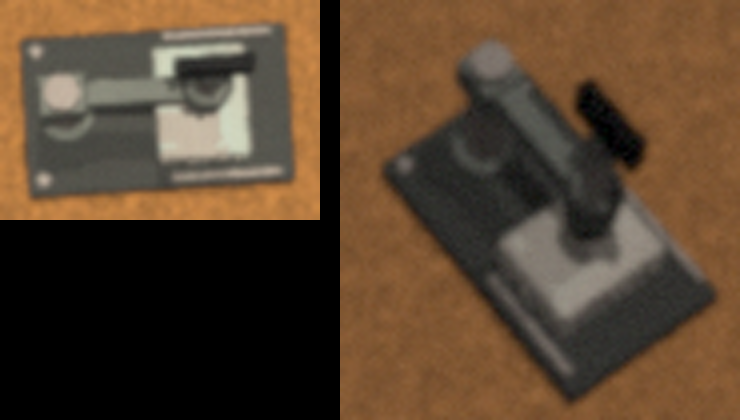

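The bar's centre is (348,164) in the top view. The axis comes out near (0.604, -0.086) and the yaw near 2.6°. I'll rise first, then go over.

step_arm:
  commands:
    - {"travel":[0,0,-0.05],"turn":[0,0,0]}
    - {"travel":[0,0,-0.1],"turn":[0,0,0]}
    - {"travel":[0,0,-0.15],"turn":[0,0,0]}
    - {"travel":[-0.037,-0.028,-0.155],"turn":[0,0,0]}
    - {"travel":[-0.077,-0.056,-0.155],"turn":[0,0,0]}
  gripper: 1

```text
time: 0.6
position: [0.335, 0.4972, 0.3935]
tool_rot: [0.718, 3.058, 0.006]
ft_force: [0.3, -0.6, -0.2]
grip_width: 1.0
grip_force: 0.0
```

step_arm:
  commands:
    - {"travel":[-0.037,-0.03,0],"turn":[0,0,0]}
    - {"travel":[-0.074,-0.06,0],"turn":[0,0,0]}
    - {"travel":[-0.111,-0.09,0],"turn":[0,0,0]}
    - {"travel":[-0.148,-0.12,0],"turn":[0,0,0]}
    - {"travel":[-0.185,-0.15,0],"turn":[0,0,0]}

```text
time: 1.1
position: [0.4339, 0.277, 0.3913]
tool_rot: [-0.725, -3.057, 0.0]
ft_force: [0.7, 0.5, 0.5]
grip_width: 1.001
grip_force: 0.0
```

step_arm:
  commands:
    - {"travel":[-0.037,-0.03,0],"turn":[0,0,0]}
    - {"travel":[-0.074,-0.06,0],"turn":[0,0,0]}
    - {"travel":[-0.111,-0.09,0],"turn":[0,0,0]}
    - {"travel":[-0.148,-0.12,0],"turn":[0,0,0]}
    - {"travel":[-0.185,-0.15,0],"turn":[0,0,0]}

```text
time: 1.6
position: [0.5317, 0.06, 0.3914]
tool_rot: [-0.725, -3.057, -0.0]
ft_force: [1.1, 0.9, -0.2]
grip_width: 1.004
grip_force: 0.0
```

step_arm:
  commands:
    - {"travel":[-0.037,-0.027,0],"turn":[0,0,8]}
    - {"travel":[-0.074,-0.054,0],"turn":[0,0,16]}
    - {"travel":[-0.111,-0.08,0],"turn":[0,0,24]}
    - {"travel":[-0.13,-0.098,0],"turn":[0,0,32]}
    - {"travel":[-0.13,-0.098,0],"turn":[0,0,40]}

```text
time: 2.1
position: [0.6036, -0.0898, 0.3905]
tool_rot: [1.745, 2.612, -0.006]
ft_force: [-0.0, -0.8, -0.2]
grip_width: 0.999
grip_force: 0.0
```

step_arm:
  commands:
    - {"travel":[0,0,0],"turn":[0,0,8]}
    - {"travel":[0,0,0],"turn":[0,0,16]}
    - {"travel":[0,0,0],"turn":[0,0,20.7]}
    - {"travel":[0,0,0],"turn":[0,0,20.7]}
    - {"travel":[0,0,0],"turn":[0,0,20.7]}

```text
time: 2.6
position: [0.6035, -0.0839, 0.3912]
tool_rot: [-2.167, -2.274, 0.001]
ft_force: [0.3, -1.1, -0.6]
grip_width: 0.999
grip_force: 0.0
```

```bash
python3 - <<'E'
from h import *
im,m,T=wrist();print(np.round(T,3),ctrl.get_state()["ft_force"],ctrl.get_state()["joint_positions"].round(2))
cv2.imwrite("pics/w1.png",im[:,:,::-1]);np.savez("w1.npz",R=m["R"],t=m["t"])
for p in([.604,-.086,.28],[.604,-.086,.261]):
    c=m["R"]@p+m["t"];print(m["fx"]*c[0]/c[2]+m["cx"],m["fy"]*c[1]/c[2]+m["cy"])
E
```

```text
[[-0.048  0.999 -0.001  0.603]
 [ 0.999  0.048  0.    -0.084]
 [ 0.    -0.001 -1.     0.391]
 [ 0.     0.     0.     1.   ]] [-0.87682248 -0.30903816  0.43456664] [-0.39  0.23  0.61  1.3  -0.13  1.65  0.24]
314.575119646503 213.19444989835097
314.6944145960587 206.00326751506392
```

View pics/w1.png

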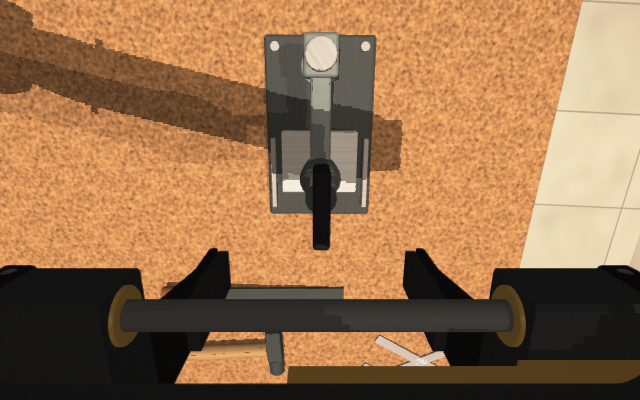

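The wrist view shows the bar from (321,165) to (321,249), lined up with the arm. The fingers are centred near column 317, so the bar is a few mm to +x.

```bash
python3 - <<'E'
from h import *
im=cv2.imread("pics/w1.png");m=ctrl.camera_model("wrist");z=np.load("w1.npz");m["R"],m["t"]=z["R"],z["t"]
v=im.max(2)
for r in list(range(158,256,6))+[246,247,248,249,250,251]:
    c=np.where(v[r,295:350]<32)[0]+295; print(r,(c.min(),c.max(),len(c),v[r,321]) if len(c) else v[r,321],end=" ")
print()
for h in(.28,.27,.26):
    print(h,onz(m,(321,250),h).round(4),onz(m,(321.5,210),h).round(4),
      onz(m,(321,165),h-.038).round(4),"w",((onz(m,(329.7,240),h)-onz(m,(312.7,240),h))[:2]).round(4))
p=onz(m,(305,46),.02),onz(m,(320.5,53),.17);print(p[1], onz(m,(274.5,46),.02),onz(m,(365.5,46),.02),onz(m,(270.5,212),.02),onz(m,(367.5,212),.02))
E
```

```text
158 39 164 (np.int64(314), np.int64(327), 14, np.uint8(17)) 170 (np.int64(313), np.int64(329), 17, np.uint8(14)) 176 (np.int64(313), np.int64(330), 18, np.uint8(15)) 182 (np.int64(313), np.int64(330), 18, np.uint8(18)) 188 (np.int64(313), np.int64(330), 18, np.uint8(16)) 194 (np.int64(313), np.int64(330), 18, np.uint8(16)) 200 (np.int64(313), np.int64(330), 18, np.uint8(17)) 206 (np.int64(313), np.int64(330), 18, np.uint8(15)) 212 (np.int64(313), np.int64(329), 17, np.uint8(15)) 218 (np.int64(313), np.int64(329), 17, np.uint8(19)) 224 (np.int64(313), np.int64(328), 16, np.uint8(17)) 230 (np.int64(313), np.int64(328), 16, np.uint8(13)) 236 (np.int64(313), np.int64(328), 16, np.uint8(16)) 242 (np.int64(313), np.int64(328), 16, np.uint8(14)) 248 (np.int64(314), np.int64(314), 1, np.uint8(37)) 254 223 246 (np.int64(313), np.int64(328), 7, np.uint8(38)) 247 (np.int64(313), np.int64(314), 2, np.uint8(37)) 248 (np.int64(314), np.int64(314), 1, np.uint8(37)) 249 (np.int64(316), np.int64(325), 6, np.uint8(31)) 250 147 251 208 
0.28 [ 0.6104 -0.1162  0.28  ] [ 0.6091 -0.0832  0.28  ] [ 0.6078 -0.0556  0.242 ] w [0.0132 0.0006]
0.27 [ 0.6108 -0.1206  0.27  ] [ 0.6094 -0.0863  0.27  ] [ 0.608  -0.0574  0.232 ] w [0.0138 0.0007]
0.26 [ 0.6111 -0.1249  0.26  ] [ 0.6097 -0.0894  0.26  ] [ 0.6082 -0.0592  0.222 ] w [0.0143 0.0007]
[0.60338359 0.03890178 0.17      ] [0.5425045  0.06129202 0.02      ] [0.66359087 0.0669986  0.02      ] [ 0.53934174 -0.17125122  0.02      ] [ 0.68696211 -0.16427625  0.02      ]
```

step_arm:
  commands:
    - {"travel":[-0.005,0.006,0.04],"turn":[0,0,0]}
    - {"travel":[-0.005,0.006,0.08],"turn":[0,0,0]}
    - {"travel":[-0.005,0.006,0.11],"turn":[0,0,0]}
    - {"travel":[-0.005,0.006,0.13],"turn":[0,0,0]}
    - {"travel":[-0.005,0.006,0.141],"turn":[0,0,0]}

```text
time: 3.15
position: [0.6088, -0.0884, 0.2483]
tool_rot: [-2.167, -2.271, 0.003]
ft_force: [-0.2, -0.2, 0.2]
grip_width: 0.998
grip_force: 0.0
```

step_arm:
  commands:
    - {"travel":[0,0,0],"turn":[0,0,0]}
    - {"travel":[0,0,0],"turn":[0,0,0]}
    - {"travel":[0,0,0],"turn":[0,0,0]}
    - {"travel":[0,0,0],"turn":[0,0,0]}
    - {"travel":[0,0,0],"turn":[0,0,0]}
  gripper: 0.3
  force: 15

```text
time: 3.65
position: [0.6102, -0.0888, 0.2514]
tool_rot: [2.169, 2.271, 0.002]
ft_force: [0.0, -0.2, -0.1]
grip_width: 0.631
grip_force: 0.0
```

```bash
python3 - <<'E'
from h import *
im,m,T=wrist();s=ctrl.get_state();print(np.round(T,4),s["ft_force"],s["torque"],s["grip_width"])
cv2.imwrite("pics/w2.png",im[:,:,::-1])
E
```

```text
[[-4.570e-02  9.990e-01  1.400e-03  6.102e-01]
 [ 9.990e-01  4.570e-02  1.000e-04 -8.880e-02]
 [ 0.000e+00  1.400e-03 -1.000e+00  2.514e-01]
 [ 0.000e+00  0.000e+00  0.000e+00  1.000e+00]] [ 0.03674574  0.27377251 -0.56891152] [-0.03242303  0.07126278 -0.02173862] 0.5849871851776932
```

View pics/w2.png

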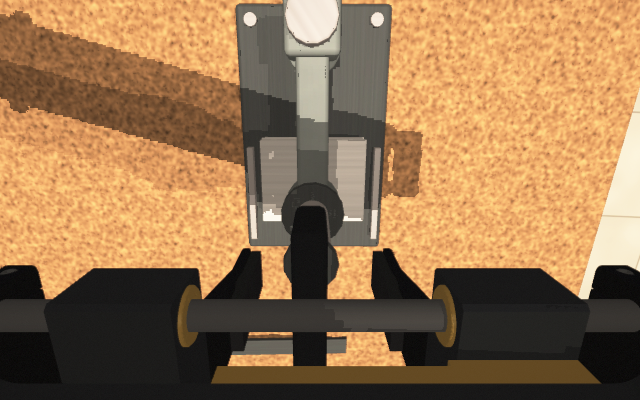

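The bar's centre is at column 310 and the finger midpoint at 316, so I shift about 2 mm toward -y in the tool frame and close.

step_arm:
  commands:
    - {"travel":[0,-0.002,0],"turn":[0,0,0]}
    - {"travel":[0,-0.002,0],"turn":[0,0,0]}
    - {"travel":[0,-0.002,0],"turn":[0,0,0]}
    - {"travel":[0,-0.002,0],"turn":[0,0,0]}
    - {"travel":[0,-0.002,0],"turn":[0,0,0]}
  gripper: 0
  force: 15

```text
time: 4.2
position: [0.6069, -0.0889, 0.2505]
tool_rot: [-2.169, -2.27, 0.002]
ft_force: [-4.8, -0.2, 3.7]
grip_width: 0.306
grip_force: 15.0
```

step_arm:
  commands:
    - {"travel":[0,0,0],"turn":[0,0,0]}
    - {"travel":[0,0,0],"turn":[0,0,0]}
    - {"travel":[0,0,0],"turn":[0,0,0]}
    - {"travel":[0,0,0],"turn":[0,0,0]}
    - {"travel":[0,0,0],"turn":[0,0,0]}
  force: 30

```text
time: 4.7
position: [0.6069, -0.089, 0.2505]
tool_rot: [-2.169, -2.27, 0.002]
ft_force: [-4.8, -0.1, 2.8]
grip_width: 0.297
grip_force: 30.0
```

step_arm:
  commands:
    - {"travel":[0,0,0],"turn":[0,0,0]}
    - {"travel":[0,0,0],"turn":[0,0,0]}
    - {"travel":[0,0,0],"turn":[0,0,0]}

```text
time: 5.0
position: [0.6069, -0.0889, 0.2505]
tool_rot: [-2.169, -2.27, 0.002]
ft_force: [-4.8, 0.6, 3.8]
grip_width: 0.299
grip_force: 30.0
```

The opening of 0.30 (26 mm) is too wide for a 14 mm bar, so the tips may be on the ring. I'll look.

```bash
python3 - <<'E'
from h import *
im,m,T=wrist();s=ctrl.get_state();print(s["ft_force"],s["torque"],s["grip_width"])
sc=ctrl.get_image("scene")[130:230,320:420]
o=np.zeros((400,800,3),np.uint8);o[:,:400]=im[:,120:520][:,:,::-1];o[:,400:]=cv2.resize(sc,(400,400))[:,:,::-1]
cv2.imwrite("pics/w3.png",o)
E
```

```text
[-5.98993746  0.12366978  3.51785252] [-0.00978901  1.33062387  0.02563765] 0.300083656920462
```

View pics/w3.png

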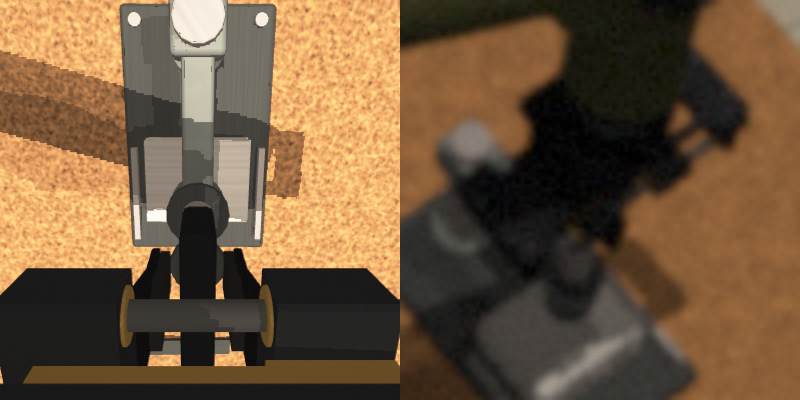

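The gaps at both sides of the bar confirm the fingers hold the ring, so slide is near 0. I'll open, raise 14 mm and grip again.

step_arm:
  commands:
    - {"travel":[0,-0.001,0],"turn":[0,0,0]}
    - {"travel":[0,-0.001,0],"turn":[0,0,0]}
    - {"travel":[0,-0.001,-0.007],"turn":[0,0,0]}
    - {"travel":[0,-0.001,-0.014],"turn":[0,0,0]}
    - {"travel":[0,-0.001,-0.014],"turn":[0,0,0]}
  gripper: 0.5
  force: 15

```text
time: 5.6
position: [0.6079, -0.089, 0.2663]
tool_rot: [2.168, 2.27, 0.003]
ft_force: [0.2, -0.1, 0.2]
grip_width: 0.495
grip_force: 0.0
```

step_arm:
  commands:
    - {"travel":[0,0,0],"turn":[0,0,0]}
    - {"travel":[0,0,0],"turn":[0,0,0]}
    - {"travel":[0,0,0],"turn":[0,0,0]}
    - {"travel":[0,0,0],"turn":[0,0,0]}
    - {"travel":[0,0,0],"turn":[0,0,0]}
  gripper: 0

```text
time: 6.1
position: [0.6067, -0.0889, 0.2644]
tool_rot: [-2.17, -2.271, 0.0]
ft_force: [0.3, -0.1, -0.4]
grip_width: 0.158
grip_force: 15.0
```

step_arm:
  commands:
    - {"travel":[0,0,0],"turn":[0,0,0]}
    - {"travel":[0,0,0],"turn":[0,0,0]}
    - {"travel":[0,0,0],"turn":[0,0,0]}
  force: 30

```text
time: 6.4
position: [0.6067, -0.0889, 0.2644]
tool_rot: [-2.17, -2.271, 0.0]
ft_force: [-0.5, 0.4, 0.0]
grip_width: 0.157
grip_force: 30.0
```

The bar is gripped now (13.7 mm). Next I twist it open.

step_arm:
  commands:
    - {"travel":[0,0,0],"turn":[0,0,-7]}
    - {"travel":[0,0,0],"turn":[0,0,-14]}
    - {"travel":[0,0,0],"turn":[0,0,-21]}
    - {"travel":[0,0,0],"turn":[0,0,-28]}
    - {"travel":[0,0,0],"turn":[0,0,-35]}

```text
time: 6.9
position: [0.6084, -0.0885, 0.2647]
tool_rot: [1.378, 2.82, 0.003]
ft_force: [5.6, 0.3, -3.1]
grip_width: 0.157
grip_force: 30.0
```

step_arm:
  commands:
    - {"travel":[0,0,0],"turn":[0,0,-7]}
    - {"travel":[0,0,0],"turn":[0,0,-14]}
    - {"travel":[0,0,0],"turn":[0,0,-21]}
    - {"travel":[0,0,0],"turn":[0,0,-28]}
    - {"travel":[0,0,0],"turn":[0,0,-31]}

```text
time: 7.4
position: [0.6094, -0.0873, 0.2658]
tool_rot: [0.573, 3.083, 0.004]
ft_force: [5.7, 2.4, 1.9]
grip_width: 0.165
grip_force: 30.0
```

step_arm:
  commands:
    - {"travel":[0,0,0],"turn":[0,0,0]}
    - {"travel":[0,0,0],"turn":[0,0,0]}
    - {"travel":[0,0,0],"turn":[0,0,0]}

```text
time: 7.7
position: [0.6094, -0.0873, 0.2658]
tool_rot: [0.579, 3.082, 0.004]
ft_force: [6.3, 2.4, 1.1]
grip_width: 0.161
grip_force: 30.0
```

```bash
python3 - <<'E'
from h import *
s=ctrl.get_state();R=Ro.from_rotvec(s["tool_rot"]).as_matrix()
print("yaw",np.degrees(np.arctan2(R[1,1],R[0,1])),s["position"],s["ft_force"],s["torque"],s["grip_width"],s["joint_positions"].round(2))
E
```

```text
yaw 68.73544947272869 [ 0.60940364 -0.08726598  0.26580955] [6.25720814 2.35094967 1.06497198] [ 0.34886788 -0.90895219 -0.01167803] 0.16134218572030334 [-0.28  0.24  0.46  1.52 -0.11  1.4   1.38]
```

step_arm:
  commands:
    - {"travel":[-0.002,0.002,0],"turn":[0,0,0]}
    - {"travel":[-0.002,0.002,0.005],"turn":[0,0,0]}
    - {"travel":[-0.002,0.002,0.01],"turn":[0,0,0]}
    - {"travel":[-0.002,0.002,0.015],"turn":[0,0,0]}
    - {"travel":[-0.002,0.002,0.02],"turn":[0,0,0]}
  force: 40

```text
time: 8.2
position: [0.6096, -0.0873, 0.2442]
tool_rot: [0.582, 3.087, 0.001]
ft_force: [-0.7, 2.4, 3.7]
grip_width: 0.156
grip_force: 40.0
```

step_arm:
  commands:
    - {"travel":[0,0,0.003],"turn":[0,0,0]}
    - {"travel":[0,0,0.006],"turn":[0,0,0]}
    - {"travel":[0,0,0.01],"turn":[0,0,0]}
    - {"travel":[0,0,0.01],"turn":[0,0,0]}
    - {"travel":[0,0,0.01],"turn":[0,0,0]}

```text
time: 8.7
position: [0.6096, -0.0873, 0.2343]
tool_rot: [0.582, 3.087, 0.001]
ft_force: [2.1, 4.1, 1.8]
grip_width: 0.159
grip_force: 40.0
```

step_arm:
  commands:
    - {"travel":[0,0,0.002],"turn":[0,0,0]}
    - {"travel":[0,0,0.002],"turn":[0,0,0]}

```text
time: 8.9
position: [0.6095, -0.0873, 0.2325]
tool_rot: [0.582, 3.087, 0.001]
ft_force: [1.5, 4.4, 2.4]
grip_width: 0.159
grip_force: 40.0
```

step_arm:
  commands:
    - {"travel":[0,0,0.002],"turn":[0,0,0]}
    - {"travel":[0,0,0.002],"turn":[0,0,0]}

```text
time: 9.1
position: [0.6096, -0.0873, 0.2304]
tool_rot: [0.582, 3.087, 0.001]
ft_force: [1.8, 4.4, 3.0]
grip_width: 0.162
grip_force: 40.0
```

step_arm:
  commands:
    - {"travel":[0,0,0.002],"turn":[0,0,0]}
    - {"travel":[0,0,0.002],"turn":[0,0,0]}

```text
time: 9.3
position: [0.6095, -0.0873, 0.2283]
tool_rot: [0.582, 3.087, 0.001]
ft_force: [2.0, 4.8, 3.0]
grip_width: 0.157
grip_force: 40.0
```

step_arm:
  commands:
    - {"travel":[0,0,0.002],"turn":[0,0,0]}
    - {"travel":[0,0,0.002],"turn":[0,0,0]}

```text
time: 9.5
position: [0.6096, -0.0873, 0.2263]
tool_rot: [0.582, 3.087, 0.001]
ft_force: [1.4, 4.0, 2.2]
grip_width: 0.156
grip_force: 40.0
```

step_arm:
  commands:
    - {"travel":[0,0,0.002],"turn":[0,0,0]}
    - {"travel":[0,0,0.002],"turn":[0,0,0]}

```text
time: 9.7
position: [0.6096, -0.0873, 0.2243]
tool_rot: [0.582, 3.087, 0.001]
ft_force: [1.8, 5.9, 2.3]
grip_width: 0.156
grip_force: 40.0
```

step_arm:
  commands:
    - {"travel":[0,0,0.002],"turn":[0,0,0]}
    - {"travel":[0,0,0.002],"turn":[0,0,0]}

```text
time: 9.9
position: [0.6096, -0.0873, 0.2223]
tool_rot: [0.582, 3.087, 0.001]
ft_force: [1.5, 4.2, 2.7]
grip_width: 0.155
grip_force: 40.0
```

step_arm:
  commands:
    - {"travel":[0,0,0.002],"turn":[0,0,0]}
    - {"travel":[0,0,0.002],"turn":[0,0,0]}

```text
time: 10.1
position: [0.6096, -0.0874, 0.2203]
tool_rot: [0.582, 3.087, 0.001]
ft_force: [1.2, 4.7, 2.7]
grip_width: 0.161
grip_force: 40.0
```

step_arm:
  commands:
    - {"travel":[0,0,0.002],"turn":[0,0,0]}
    - {"travel":[0,0,0.002],"turn":[0,0,0]}

```text
time: 10.3
position: [0.6096, -0.0873, 0.2184]
tool_rot: [0.582, 3.087, 0.001]
ft_force: [1.3, 4.7, 2.7]
grip_width: 0.157
grip_force: 40.0
```

step_arm:
  commands:
    - {"travel":[0,0,0.002],"turn":[0,0,0]}
    - {"travel":[0,0,0.002],"turn":[0,0,0]}

```text
time: 10.5
position: [0.6096, -0.0874, 0.2169]
tool_rot: [0.582, 3.087, 0.001]
ft_force: [0.7, 5.3, 5.6]
grip_width: 0.156
grip_force: 40.0
```

Contact is at about z = 0.2182, against a baseline of about 2.6 N. I'll press on.

step_arm:
  commands:
    - {"travel":[0,0,0.002],"turn":[0,0,0]}
    - {"travel":[0,0,0.002],"turn":[0,0,0]}
    - {"travel":[0,0,0.002],"turn":[0,0,0]}

```text
time: 10.8
position: [0.6096, -0.0873, 0.2156]
tool_rot: [0.582, 3.086, 0.002]
ft_force: [-0.7, 5.6, 8.6]
grip_width: 0.154
grip_force: 40.0
```

step_arm:
  commands:
    - {"travel":[0,0,0.001],"turn":[0,0,0]}
    - {"travel":[0,0,0.001],"turn":[0,0,0]}
    - {"travel":[0,0,0.001],"turn":[0,0,0]}

```text
time: 11.1
position: [0.6096, -0.0874, 0.215]
tool_rot: [0.582, 3.086, 0.002]
ft_force: [-1.9, 5.5, 9.3]
grip_width: 0.157
grip_force: 40.0
```

step_arm:
  commands:
    - {"travel":[0,0,0.001],"turn":[0,0,0]}
    - {"travel":[0,0,0.001],"turn":[0,0,0]}
    - {"travel":[0,0,0.001],"turn":[0,0,0]}

```text
time: 11.4
position: [0.6096, -0.0874, 0.2143]
tool_rot: [0.582, 3.086, 0.002]
ft_force: [-0.1, 4.9, 10.6]
grip_width: 0.161
grip_force: 40.0
```

step_arm:
  commands:
    - {"travel":[0,0,0],"turn":[0,0,6]}
    - {"travel":[0,0,0],"turn":[0,0,12]}
    - {"travel":[0,0,0],"turn":[0,0,18]}
    - {"travel":[0,0,0],"turn":[0,0,24]}
    - {"travel":[0,0,0],"turn":[0,0,30]}

```text
time: 11.9
position: [0.6086, -0.0882, 0.2143]
tool_rot: [-1.368, -2.827, 0.0]
ft_force: [-6.0, 3.8, 12.7]
grip_width: 0.16
grip_force: 40.0
```

step_arm:
  commands:
    - {"travel":[0,0,0],"turn":[0,0,7]}
    - {"travel":[0,0,0],"turn":[0,0,14]}
    - {"travel":[0,0,0],"turn":[0,0,21]}
    - {"travel":[0,0,0],"turn":[0,0,28]}
    - {"travel":[0,0,0],"turn":[0,0,34]}

```text
time: 12.4
position: [0.6069, -0.0885, 0.2141]
tool_rot: [-2.133, -2.301, 0.005]
ft_force: [-9.9, 4.5, 14.5]
grip_width: 0.156
grip_force: 40.1
```

step_arm:
  commands:
    - {"travel":[0,0,0],"turn":[0,0,2]}
    - {"travel":[0,0,0],"turn":[0,0,4]}
    - {"travel":[0,0,0],"turn":[0,0,4]}
    - {"travel":[0,0,0],"turn":[0,0,4]}

```text
time: 12.8
position: [0.6068, -0.0887, 0.2141]
tool_rot: [-2.206, -2.232, 0.006]
ft_force: [-10.8, 4.1, 15.7]
grip_width: 0.16
grip_force: 40.5
```

```bash
python3 - <<'E'
from h import *
s=ctrl.get_state();R=Ro.from_rotvec(s["tool_rot"]).as_matrix()
print("yaw",np.degrees(np.arctan2(R[1,1],R[0,1])),s["position"],s["ft_force"],s["torque"],s["grip_width"],s["joint_positions"].round(2))
E
```

```text
yaw 0.6586992594903754 [ 0.6067936  -0.08867064  0.21406482] [-10.78264997   4.13805873  15.74584121] [0.7705636  2.09702746 0.70723094] 0.16013818011487452 [-0.41  0.29  0.62  1.6  -0.17  1.32  0.25]
```

The bar is at the locked stop and z has held, so the foot is pressing at about 8 N. I'll relieve the side loads, then open.

step_arm:
  commands:
    - {"travel":[-0.0005,-0.001,-0.0005],"turn":[0,0,-0.5]}
    - {"travel":[-0.001,-0.002,-0.001],"turn":[0,0,-1]}
    - {"travel":[-0.001,-0.002,-0.001],"turn":[0,0,-1]}

```text
time: 13.1
position: [0.6067, -0.0887, 0.2142]
tool_rot: [-2.188, -2.253, 0.001]
ft_force: [-2.7, 4.5, 8.0]
grip_width: 0.161
grip_force: 40.1
```

step_arm:
  commands:
    - {"travel":[0,0,-0.0005],"turn":[0,0,0]}
    - {"travel":[0,0,-0.0005],"turn":[0,0,0]}
    - {"travel":[0,0,-0.0005],"turn":[0,0,0]}
    - {"travel":[0,0,-0.0005],"turn":[0,0,0]}
    - {"travel":[0,0,-0.0005],"turn":[0,0,0]}
  gripper: 0.7

```text
time: 13.6
position: [0.6072, -0.0893, 0.2137]
tool_rot: [-2.191, -2.252, 0.001]
ft_force: [-0.3, 0.3, 0.4]
grip_width: 0.528
grip_force: 0.0
```

step_arm:
  commands:
    - {"travel":[0,0,-0.02],"turn":[0,0,0]}
    - {"travel":[0,0,-0.06],"turn":[0,0,0]}
    - {"travel":[0,0,-0.1],"turn":[0,0,0]}
    - {"travel":[0,0,-0.14],"turn":[0,0,0]}
    - {"travel":[0,0,-0.14],"turn":[0,0,0]}

```text
time: 14.1
position: [0.6095, -0.0899, 0.3603]
tool_rot: [2.185, 2.246, 0.01]
ft_force: [0.2, -0.5, 0.4]
grip_width: 0.701
grip_force: 0.0
```

```bash
python3 - <<'E'
from h import *
im,m,T=wrist();s=ctrl.get_state();print(s["position"],s["ft_force"],s["grip_width"])
cv2.imwrite("pics/w4.png",im[:,:,::-1])
E
```

```text
[ 0.60862753 -0.08962032  0.35722099] [-0.03547787  0.23501781  0.12104522] 0.6953130344057232
```

View pics/w4.png

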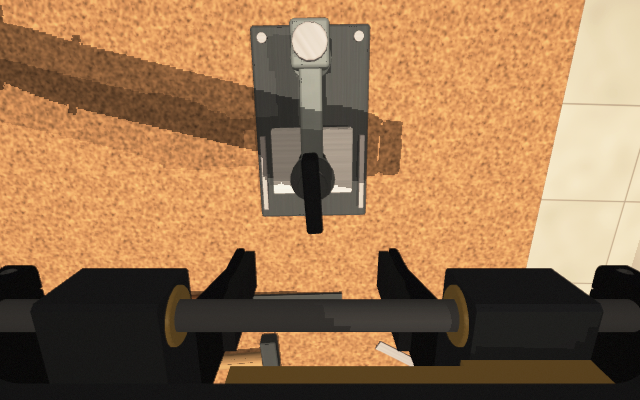

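The final view shows the bar released, from (310,153) to (315,233), and roughly in line with the arm. I'll check its angle and height numerically before handing in.

```bash
python3 - <<'E'
from h import *
im,m,T=wrist();v=im.max(2);L=[];Rr=[]
for r in range(185,231,5):
    c=np.where(v[r,290:340]<32)[0]+290
    L.append((c.min(),r));Rr.append((c.max()+1,r))
print(L,Rr)
for h in(.24,.23,.22):
    f=lambda P:np.degrees(np.arctan2(*(lambda d:(-d[0],d[1]))(onz(m,P[3],h)-onz(m,P[-1],h))))
    print(h,f(L),f(Rr),"w",np.linalg.norm(onz(m,Rr[-1],h)-onz(m,L[-1],h)),onz(m,(315,234),h),onz(m,(310,153),h-.038))
q=[onz(m,p,.02) for p in((251,27),(263,215),(369,25),(366,213))]
for a,b in((0,1),(2,3)):d=q[a]-q[b];print("plate",np.degrees(np.arctan2(-d[0],d[1])))
E
```

```text
[(np.int64(304), 185), (np.int64(305), 190), (np.int64(305), 195), (np.int64(306), 200), (np.int64(307), 205), (np.int64(307), 210), (np.int64(307), 215), (np.int64(308), 220), (np.int64(308), 225), (np.int64(309), 230)] [(np.int64(322), 185), (np.int64(323), 190), (np.int64(323), 195), (np.int64(323), 200), (np.int64(323), 205), (np.int64(323), 210), (np.int64(324), 215), (np.int64(323), 220), (np.int64(324), 225), (np.int64(324), 230)]
0.24 6.551085510472002 3.6947025269480713 w 0.011864407986147537 [ 0.61064241 -0.11105184  0.24      ] [ 0.60499162 -0.052568    0.202     ]
0.23 6.551085510471893 3.694702526948054 w 0.012311497783868981 [ 0.61076741 -0.11494521  0.23      ] [ 0.60491469 -0.05404589  0.192     ]
0.22 6.551085510471801 3.694702526948041 w 0.012758587581590425 [ 0.61089241 -0.11883859  0.22      ] [ 0.60483777 -0.05552377  0.182     ]
plate 2.4869381433090507
plate 3.026670828565935
```

The twist is about 0.04 rad, well inside the 0.15 limit, and the bar height agrees with the rod being held down. I'm handing in.

```bash
python3 -c "
from bench import ctrl
print(ctrl.close_job())"
```

```text
the job is handed in; nothing more can be done
None
```

I unlocked the rod, pressed the foot onto the stack at about 8 N (estimated from wrist force and pad travel), and twisted the bar back to within about 0.04 rad of locked. I then released it and handed the job in; no verdict was shown.

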